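# Brush the mud off the shoe-cleaning board and put the brush away bristles up

## Robot

A 7-joint arm with a two-finger parallel gripper is mounted at the origin on the work surface. World frame = base frame: x ahead of the robot, y to its left, z up, the work surface at z = 0. Lengths are in mm, angles in degrees, forces in N, time in s.
With the tool pointing down it reaches from about 425 to 875 mm from the base axis. Payload 4.7 kg.
Tool frame: the origin (TCP) lies on the centre line of the jaws, within the pads' length; the fingertips stand 19 mm ahead of it and the grasp point (between the pads) is the TCP; z points along the fingers, y is the line along which they close (so a half turn about z gives the same grasp; the last joint's range is limited). The gripper opens to 87 mm and grips with 3 to 60 N. Pads are 19 mm wide; open, the fingers measure 117 mm over their backs; the gripper's body (75 mm by 190 mm) begins 51 mm behind the grasp point.
Start: joints at [-71.557, 18.392, -4.016, 83.108, 1.295, 78.541, -3.26], TCP at [196.952, 619.462, 241.587] pointing down, gripper open.
Joint ranges: [-163.93, 163.93], [-17.29, 119.83], [-79.2, 71.16], [3.27, 140.29], [-89.18, 269.18], [5.43, 117.66], [-154.24, 154.24]. Speed limits (degrees/s): [147.25, 147.25, 180, 180, 180, 180, 180].

## Interface

Orientations are given as [roll, pitch, yaw] about the fixed x, y, z axes, in that order (R = Rz(yaw) Ry(pitch) Rx(roll)).
In Python, from bench import env, camera, order gives the robot as it stands.
- The arm moves only by the shell command python3 -m creep 'ROWS' [OPENING] [FORCE]. ROWS is JSON, one flat list of numbers, 4 for each row, row after row: the shift along the tool's x, y, z in mm, then the turn about the tool's z in rad. A call has 1 to 12 rows; each row shifts and turns the commanded pose from where the row before left it, along the tool's axes as they then stand; what a row does not reach is not made up. A row lasts 1/12 s, in which the tool goes at most 41.7 mm and 7.16 degrees, less where a joint would pass 70% of its speed; a pose out of reach is approached as far as the arm can. A call with a gripper value outside its range is refused whole. OPENING is the finger opening in mm, from 0 to 87, set as the call begins (- or left out, the last holds). The fingers move at their own pace and stop on an object; FORCE is the grip in N (left out, the last holds). Time passes only in rows, so rows that do not move let the fingers close. It gives the time, the measured TCP pose, the force, the opening and the grip force at its end, in the units of the state.
- env.observe(): the state, without advancing time (a new reading comes with each control period).
- camera(name): name is "scene" or "top"; returns a dict with "image" (420x560x3 uint8, blue, green, red), "vertical_fov" (degrees; the focal length in pixels is half the picture's height over the tangent of half this angle, whatever the lens; pixels are square), "cx", "cy" (the principal point, pixels), "R" (3x3) and "t" (3): a world point X has camera coordinates R X + t. Camera axes: x right, y down, z forward; pixel columns grow to the right and rows downward; lengths in mm; the calibration is good to about 2 mm. A picture is of the moment at which its call begins. There is no depth.
- order.hand_in(): hands the job in; it is judged then, once.
The state is a dict: "time": time; "joints": joint angles; "joint_vel": joint speeds; "effort": joint torques, N m; "tool_pos": TCP position; "orientation": TCP orientation; "contact_force": force on the tool from outside, world axes, zero at the start; "wrist_torque": the same for the moment, N m; "width": opening from 0.0 (shut) to 1.0 (fully open); "finger_force": force on a finger pad.
Only numpy, scipy, OpenCV 4.12 (cv2) and the standard library are available. Lean on these libraries where they do the work, as an engineer would, in place of code of your own. Each camera call takes 0.05 s, during which the arm holds its last target. There are 200 camera calls.

## Task

Use the shoe brush to sweep all four plugs of dried mud off the cleaning board into the dustpan at its far edge; do not touch the mud with the robot. Then put the brush away in its empty long compartment of the shoe-care tray, lying flat on its wooden back with the bristles up, so that they keep their shape. Turn it over with care, setting it down each time rather than dropping it or letting it topple, and leave everything else where it is.

Things in the scene. Friction and masses are not known exactly. Their poses are not given: they have to be found in the camera images.
- brush: Shoe brush, rigid block 170 x 50 x 48 mm (its x, y, z), 0.2 kg: light wooden back 20 mm thick on +z, stiff dark bristles 28 mm deep on -z, trimmed level with the wood: all four sides are flat from back to bristle tips, can be gripped anywhere, and it stands steadily on either 50 x 48 mm end. Both ends alike. Origin: middle of the block. Starts bristles down on bare table.
- board: Shoe-cleaning board, fixed, 200 x 240 x 18 mm (x, y, z), wood with a dark grey mat on top. Origin: centre of its underside, on the table; the mat's surface is 18 mm above it. Its +x edge, 100 mm from the origin, is the far edge, with the dustpan against it. The mud lies in the middle, within x -20 to +60 mm and y -65 to +75 mm of the origin.
- dustpan: Blue dustpan, fixed, its open mouth (-x side) against the board's far edge: 120 x 230 mm (x, y), floor 3 mm thick, so 15 mm below the mat; side walls 15 mm high in the half near the mouth, 34 mm beyond, back wall 36 mm, handle beyond it. Origin: centre of its underside, on the table; axes parallel to the board's.
- mud1: Plug of dried mud from a boot tread, rigid, about 26 x 20 x 11 mm, about 11 g, brown. Origin: centre of its underside; it starts loose on the mat of the board.
- mud2: Plug of dried mud from a boot tread, rigid, about 22 x 18 x 12 mm, about 11 g, brown. Origin: centre of its underside; it starts loose on the mat of the board.
- mud3: Plug of dried mud from a boot tread, rigid, about 28 x 17 x 10 mm, about 11 g, brown. Origin: centre of its underside; it starts loose on the mat of the board.
- mud4: Plug of dried mud from a boot tread, rigid, about 21 x 21 x 12 mm, about 11 g, brown. Origin: centre of its underside; it starts loose on the mat of the board.
- tray: Shoe-care tray, fixed, dark wood, grey felt floor: 279 x 131 mm (x, y), 18 mm high, floor 6 mm thick, walls 5 mm thick, 12 mm high above the floor. Origin: centre of its underside, on the table. Compartments: a long empty one for the brush; beside it (-y) a long one with the shoehorn; at the -x end a square one with a polish tin and a small empty one.
- slot (a point): Centre of the felt floor of the brush's compartment, 6 mm above the table. The compartment is 186 mm along the tray's x and 60 mm along its y, walls 12 mm high, so the brush lying in it rises 36 mm above the walls and can be gripped there. Axes: the tray's.
- tin_tray: Black polish tin, 71 mm across, 24 mm high, in the tray's square compartment. Origin: centre of its underside. Leave it.
- shoehorn: Steel shoehorn, 170 x 36 x 8 mm, lying in the tray's second long compartment. Origin: centre of its underside. Leave it.
- tin_table: Dark red polish tin, 71 mm across, 24 mm high, on the table. Origin: centre of its underside. Leave it.
- spray: Aluminium spray can with a black cap, 48 mm across, 150 mm high. Origin: centre of its underside. Leave it.
- shoe_left: Brown shoe with light sole, 290 x 88 x 108 mm. Origin: on its underside, near the middle; toe towards its +x. Leave it.
- shoe_tree: Wooden shoe tree, 225 x 62 x 62 mm. Origin: on its underside, near the middle. Leave it.

How it is judged:
By the outcome, as a careful person would: the job done as asked, in the order asked, and still so for the second after the job is handed in, with the robot touching nothing.
It also fails if it takes over 58 s, if anything falls off the work surface, if the arm or the gripper's body presses on something with over 40 N, if the wrist force passes 120 N, or if a joint passes its speed limit or range.

## Working session

There is one attempt and no reset: what is moved stays moved. The work goes in short steps, Python scripts to look and compute and a shell command to move; the robot and the scene stay as the last step left them, time stands still between calls to the robot, and variables do not carry over. Pictures are saved under pics/ and viewed, at most 10 in all, crops included, and the job is handed in when it is done.

```bash
ls; mkdir -p pics
python3 - <<'E'
from bench import env,camera
import cv2,numpy as np
for n in("scene","top"):
    c=camera(n); cv2.imwrite(f"pics/{n}0.png",c["image"]); print(n,c["vertical_fov"],c["cx"],c["cy"],c["R"],c["t"])
s=env.observe();print(s)
E
```

```text
pics
scene 57.494819904422755 278.8299665701371 212.48268391134346 [[-3.11353166e-02  9.99330127e-01 -1.92324999e-02]
 [ 5.24278864e-01 -5.38182015e-05 -8.51546634e-01]
 [-8.50977241e-01 -3.65963672e-02 -5.23925988e-01]] [  -6.92468307 -257.89478167 1856.26796814]
top 51.918198823945275 281.13560635815094 210.8353725346475 [[ 0.01012703 -0.99975576  0.01964327]
 [-0.99756905 -0.01145542 -0.06873689]
 [ 0.06894512 -0.01889942 -0.99744142]] [  -7.54044361  614.10505154 1281.94496005]
{'time': 0.1, 'joints': array([-71.55758193,  18.43421197,  -4.01835749,  83.16830215,
         1.29473408,  78.54121941,  -3.25868146]), 'joint_vel': array([ 0.0260712 , -0.05574461, -0.06817588, -0.09985551, -0.00399322,
       -0.08905499, -0.03050736]), 'effort': array([ 8.97156474e-05, -4.92569625e+01, -4.05466827e-01, -3.13399315e+01,
       -6.41133101e-02,  3.93633870e-02,  7.18418596e-05]), 'tool_pos': array([196.78701804, 619.00368553, 240.5746337 ]), 'orientation': array([-1.79901497e+02,  4.35509318e-03,  1.62371136e+02]), 'contact_force': array([ 0.41998631, -0.30743962,  0.83772164]), 'wrist_torque': array([0.00807751, 0.06366798, 0.00724817]), 'finger_force': 0.0, 'width': 0.9976398351255923}
```

View pics/scene0.png

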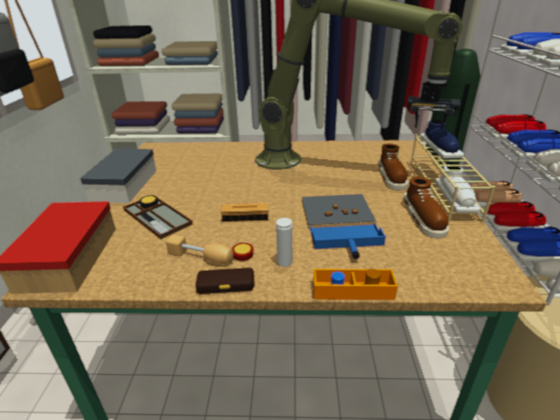

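View pics/top0.png

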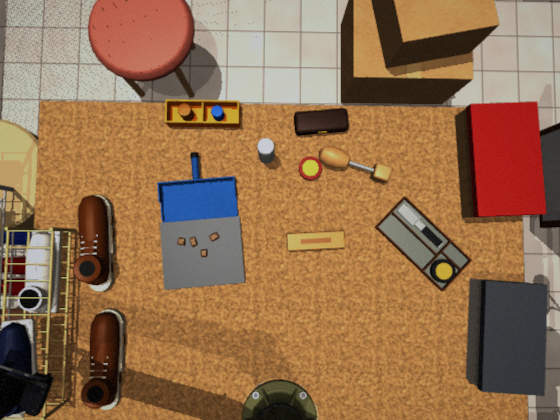

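The top view shows the brush near (316,241) lying along world y, the board near (202,253) with four mud plugs, the dustpan at (198,200), and the tray rotated about 45° at (423,243). The scene view shows the same things: brush (245,212), tray (157,215). The arm keeps the tool pointing down, so I'll turn the brush by letting it pivot in the pads. Next I'll zoom in.

```bash
cat > h.py <<'E'
import cv2,numpy as np
from bench import env,camera
def cam(n):
    c=camera(n); h=c["image"].shape[0]; f=h/2/np.tan(np.radians(c["vertical_fov"]/2))
    c["K"]=np.array([[f,0,c["cx"]],[0,f,c["cy"]],[0,0,1]]); c["R"]=np.array(c["R"]);c["t"]=np.array(c["t"]); return c
def plane(c,uv,z):
    uv=np.atleast_2d(np.float64(uv)); d=np.c_[uv,np.ones(len(uv))]@np.linalg.inv(c["K"]).T@c["R"]
    o=-c["R"].T@c["t"]; return o+d*((z-o[2])/d[:,2])[:,None]
def proj(c,X):
    p=(np.atleast_2d(X)@c["R"].T+c["t"])@c["K"].T; return p[:,:2]/p[:,2:]
def tri(ca,a,cb,b):
    P=lambda c:c["K"]@np.c_[c["R"],c["t"]]
    x=cv2.triangulatePoints(P(ca),P(cb),np.float64(a).reshape(2,1),np.float64(b).reshape(2,1))[:,0]; return x[:3]/x[3]
E
python3 - <<'E'
import cv2,numpy as np
t=cv2.imread("pics/top0.png");s=cv2.imread("pics/scene0.png")
r=lambda i,k:cv2.resize(i,None,fx=k,fy=k,interpolation=cv2.INTER_CUBIC)
a=r(t[195:295,275:475],4); b=r(s[185:285,110:310],4)[:200]
cv2.imwrite("pics/z1.png",np.vstack([a,b]))
for p in[(316,241),(295,241),(290,236),(420,260),(400,235),(375,260)]:print(p,t[p[1],p[0]])
E
```

```text
(316, 241) [ 65 116 183]
(295, 241) [ 99 176 200]
(290, 236) [100 178 200]
(420, 260) [113 123 122]
(400, 235) [118 130 129]
(375, 260) [ 71 127 180]
```

View pics/z1.png

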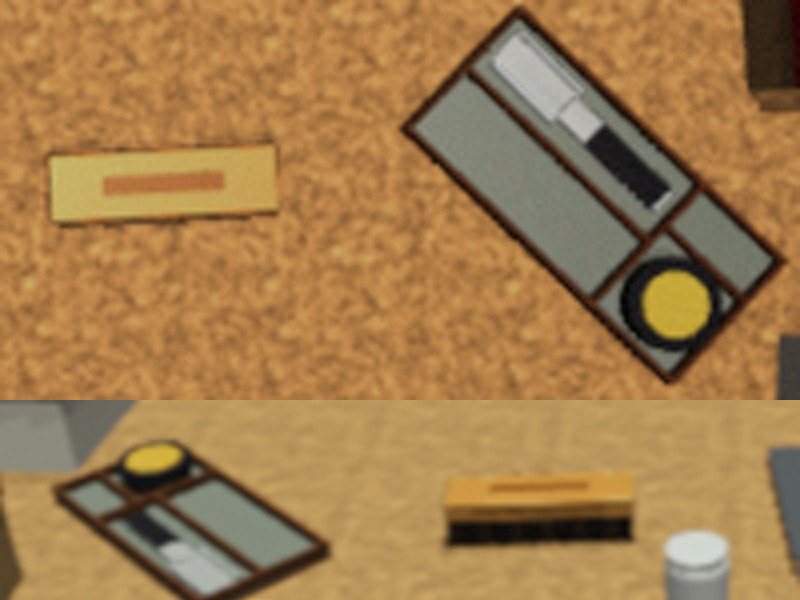

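The crop shows the brush back level at crop (163,185), i.e. top pixel (316,241). The slot's empty felt is centred near crop (525,185), i.e. (406,241). The tray's tin end lies lower right, and its -y side holds the shoehorn. Now I'll measure with masks.

Run:
```python
from h import *
np.set_printoptions(precision=1,suppress=True)
T=cam("top");S=cam("scene")
def blob(m,uv,k=0):
    m=m.astype(np.uint8)
    if k:m=cv2.morphologyEx(m,cv2.MORPH_OPEN,np.ones((k,k)))
    n,l,st,ce=cv2.connectedComponentsWithStats(m,connectivity=4)
    i=min(range(1,n),key=lambda i:min(np.hypot(*(np.argwhere(l==i)[:,::-1]-uv).T)) if st[i,4]>4 else 1e9)
    c=max(cv2.findContours((l==i).astype(np.uint8),0,2)[0],key=len); return ce[i],st[i],cv2.minAreaRect(np.argwhere(l==i)[:,::-1].astype(np.float32)),c
I=T["image"].astype(float);B,G,R=I[...,0],I[...,1],I[...,2]
J=S["image"].astype(float);b,g,r=J[...,0],J[...,1],J[...,2]
hull=lambda x:cv2.boxPoints(x)
bt=blob((G/R>.82)&(R>150)&(B<130),(295,241)); print("brush top",bt[0],bt[1],bt[2])
W=plane(T,hull(bt[2]),48);print(W,W.mean(0),np.diff(W,axis=0))
ft=blob((abs(R-B)<30)&(G>90)&(G<170),(405,241)); print("felt top",ft[0],ft[1],ft[2])
W=plane(T,hull(ft[2]),6);print(W,W.mean(0),[np.hypot(*d[:2]) for d in np.diff(W,axis=0)])
hs=cv2.cvtColor(S["image"],cv2.COLOR_BGR2HSV)
fs=blob((abs(r-b)<35)&(g>80)&(g<170),(172,210));print("felt scene",fs[0],fs[1],fs[2])
for y in range(200,224,2):print(y,S["image"][y,222:272:8].tolist())
print("tri felt",tri(T,ft[0],S,fs[0]))
# mat
mt=blob((abs(R-B)<25)&(G<125)&(G>40),(180,270),3);print("mat",mt[1],mt[2]);W=plane(T,hull(mt[2]),18);print(W,W.mean(0))
md=((R-B)>30)&(R<200); sub=np.zeros_like(md);sub[228:262,172:232]=md[228:262,172:232]
n,l,st,ce=cv2.connectedComponentsWithStats(sub.astype(np.uint8));
for i in range(1,n):
    if st[i,4]>8:print("mud",st[i],plane(T,ce[i],28))
```

```text
brush top [306.9 240.4] [288 232  49  18 470] ((312.04156494140625, 240.24769592285156), (15.143315315246582, 48.64720916748047), 86.8201675415039)
[[ 543.9  -19.4   48. ]
 [ 553.4 -163.    48. ]
 [ 508.9 -165.5   48. ]
 [ 499.5  -22.3   48. ]] [526.4 -92.5  48. ] [[   9.5 -143.6    0. ]
 [ -44.5   -2.5    0. ]
 [  -9.3  143.3    0. ]]
felt top [406.1 240.8] [ 379  214   55   54 1095] ((406.00006103515625, 241.00003051757812), (59.39696502685547, 18.384775161743164), 45.0)
[[ 570.5 -299.9    6. ]
 [ 610.9 -340.2    6. ]
 [ 483.7 -468.3    6. ]
 [ 443.9 -427.8    6. ]] [ 527.3 -384.     6. ] [np.float64(57.04177534305723), np.float64(180.45233585127949), np.float64(56.772713409711585)]
felt scene [169.8 215.6] [153 205  35  22 364] ((169.5384521484375, 215.69229125976562), (34.94611358642578, 12.203404426574707), 33.690067291259766)
200 [[91, 149, 184], [94, 154, 191], [95, 153, 189], [88, 145, 180], [91, 151, 186], [89, 146, 182], [89, 148, 183]]
202 [[96, 155, 193], [90, 148, 184], [89, 146, 182], [85, 141, 178], [87, 149, 185], [95, 159, 195], [96, 157, 193]]
204 [[85, 152, 194], [
[... 983 characters left out ...]
65, 112, 144], [76, 129, 162], [85, 141, 177], [86, 145, 180], [87, 143, 179], [92, 151, 188], [89, 147, 182]]
tri felt [ 527.4 -382.     8.6]
mat [ 160  221   85   68 3896] ((201.81715393066406, 252.71461486816406), (66.54740142822266, 80.38318634033203), 85.42607879638672)
[[574.3 365.6  18. ]
 [596.2 125.5  18. ]
 [397.9 106.3  18. ]
 [377.  344.   18. ]] [486.3 235.3  18. ]
mud [210 232   9   9  49] [[535.5 199.6  28. ]]
mud [190 237   7   9  46] [[520.3 261.5  28. ]]
mud [178 238   7   7  43] [[520.2 296.8  28. ]]
mud [201 250   6   7  39] [[486.  228.8  28. ]]<stdin>:13: RuntimeWarning: divide by zero encountered in divide
<stdin>:13: RuntimeWarning: invalid value encountered in divide
```

```bash
cat >> h.py <<'E'
def plan(x,y,z,yaw):
    s=env.observe(); p=s["tool_pos"]; w=np.radians(s["orientation"][2]); d=np.array([x,y,z])-p
    a=np.array([np.cos(w),np.sin(w)]); b=np.array([np.sin(w),-np.cos(w)])
    t=(w-np.radians(yaw)+np.pi)%(2*np.pi)-np.pi
    print("at",p.round(1),s["orientation"].round(1),"sum shift",np.round([d[:2]@a,d[:2]@b,-d[2]],1),"turn",round(t,3))
E
python3 - <<'E'
from h import *
np.set_printoptions(precision=1,suppress=True)
T=cam("top");S=cam("scene")
c=np.array([(50,157),(275,147),(277,213),(53,222)])/4+[274.6,194.6]
W=plane(T,c,48);print(W,W.mean(0)); m=W[[0,3]].mean(0)-W[[1,2]].mean(0);yaw=np.degrees(np.arctan2(m[1],m[0]));print("len",np.hypot(*m[:2]),"yaw",yaw)
print("stripe",tri(T,(np.array([164,183])/4+[274.6,194.6]),S,(np.array([538,86])/4+[109.6,184.6])))
plan(*W.mean(0)[:2],150,yaw)
E
```

```text
[[ 544.5  -18.7   48. ]
 [ 553.6 -185.    48. ]
 [ 505.  -186.5   48. ]
 [ 496.8  -21.3   48. ]] [ 525.  -102.9   48. ]
len 166.01173613850634 yaw 92.99268925541837
stripe [ 526.2 -102.4   48.3]
at [196.9 619.3 241.2] [-180.     0.   162.4] sum shift [-531.4 -588.8   91.2] turn 1.211
```

```bash
python3 -m creep '[-22,-24.5,0,0,-22,-24.5,0,0,-22,-24.5,0,0,-22,-24.5,0,0,-22,-24.5,0,0,-22,-24.5,0,0,-22,-24.5,0,0,-22,-24.5,0,0,-22,-24.5,0,0,-22,-24.5,0,0,-22,-24.5,0,0,-22,-24.5,0,0]' 75
python3 -m creep '[-22,-24.5,0,0,-22,-24.5,0,0,-22,-24.5,0,0,-22,-24.5,0,0,-22,-24.5,0,0,-22,-24.5,0,0,-22,-24.5,0,0,-22,-24.5,0,0,-22,-24.5,0,0,-22,-24.5,0,0,-22,-24.5,0,0,-22,-24.5,0,0]'
python3 -m creep '[0,0,7.5,0.101,0,0,7.5,0.101,0,0,7.5,0.101,0,0,7.5,0.101,0,0,7.5,0.101,0,0,7.5,0.101,0,0,7.5,0.101,0,0,7.5,0.101,0,0,7.5,0.101,0,0,7.5,0.101,0,0,7.5,0.101,0,0,7.5,0.101]'
python3 -c "
from h import *
plan(525,-102.5,40,93)"
```

```text
time: 1.3
tool_pos: [359.9, 257.7, 241.7]
orientation: [180.0, 0.0, 162.4]
contact_force: [0.5, 0.5, 0.1]
width: 0.863
finger_force: 0.0
time: 2.3
tool_pos: [522.4, -102.3, 241.9]
orientation: [180.0, 0.0, 162.4]
contact_force: [0.8, 0.5, 1.2]
width: 0.861
finger_force: 0.0
time: 3.3
tool_pos: [522.0, -100.8, 151.3]
orientation: [180.0, -0.0, 92.6]
contact_force: [-1.5, -0.0, 0.1]
width: 0.861
finger_force: 0.0
at [ 522.  -100.8  151.3] [180.   -0.   92.6] sum shift [ -1.8   2.9 111.3] turn -0.006
```

```bash
python3 -m creep '[-1.8,2.9,13,-0.006,0,0,14,0,0,0,14,0,0,0,14,0,0,0,14,0,0,0,14,0,0,0,14,0,0,0,10,0,0,0,4,0,0,0,0,0]' 75
python3 -m creep '[0,0,0,0,0,0,0,0,0,0,0,0,0,0,0,0,0,0,0,0,0,0,0,0]' 30 40
python3 -m creep '[0,0,-5,0,0,0,-10,0,0,0,-15,0,0,0,-20,0,0,0,-20,0,0,0,-20,0,0,0,-15,0,0,0,0,0]'
python3 - <<'E'
from h import *
c=np.cos(np.radians(5.3));s=np.sin(np.radians(5.3))
for X,Y in[(-75,5),(105,5)]:
    print(X,Y); plan(486.3+X*c-Y*s,235.3+X*s+Y*c,58.5,95.3)
t=cam("top")["image"];q=cam("scene")["image"]
r=lambda i,k:cv2.resize(i,None,fx=k,fy=k,interpolation=cv2.INTER_CUBIC)
cv2.imwrite("pics/g1.png",np.vstack([r(t[180:280,250:400],4),r(q[140:220,180:330],4)[:280]]))
E
```

```text
time: 4.13
tool_pos: [524.4, -102.4, 39.8]
orientation: [-179.9, -0.0, 93.3]
contact_force: [0.2, -0.1, -0.4]
width: 0.86
finger_force: 0.0
time: 4.63
tool_pos: [525.4, -102.5, 41.0]
orientation: [180.0, -0.0, 93.3]
contact_force: [-0.4, -0.4, 1.9]
width: 0.572
finger_force: 40.0
time: 5.3
tool_pos: [527.1, -103.1, 149.3]
orientation: [179.6, -0.0, 93.2]
contact_force: [0.2, -0.4, -1.4]
width: 0.57
finger_force: 40.0
-75 5
at [ 527.1 -103.1  149.3] [179.6  -0.   93.2] sum shift [342.4 -96.7  90.8] turn -0.036
105 5
at [ 527.1 -103.1  149.3] [179.6  -0.   93.2] sum shift [348.9  83.2  90.8] turn -0.036
```

View pics/g1.png

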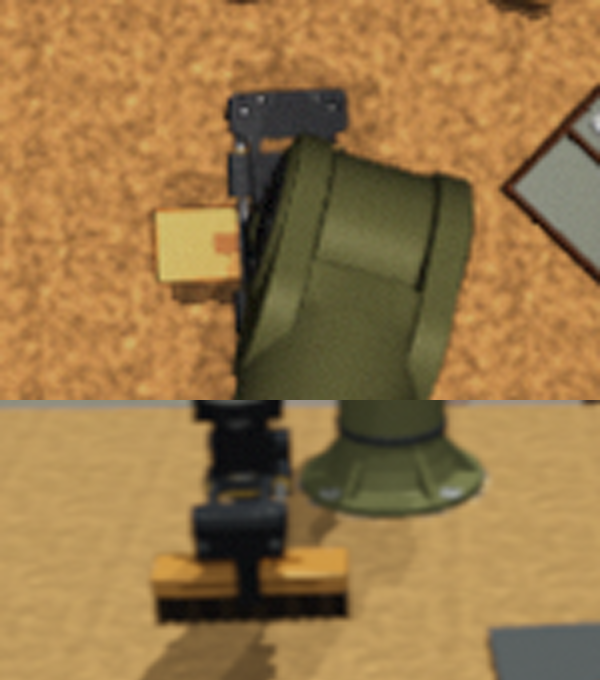

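The brush is held level at its middle, with the stripe visible on both sides of the fingers. I'll carry it to the near side of the mat.

```bash
python3 -m creep '[28.5,-8.1,0,-0.003,28.5,-8.1,0,-0.003,28.5,-8.1,0,-0.003,28.5,-8.1,0,-0.003,28.5,-8.1,0,-0.003,28.5,-8.1,0,-0.003,28.5,-8.1,0,-0.003,28.5,-8.1,0,-0.003,28.5,-8.1,0,-0.003,28.5,-8.1,0,-0.003,28.5,-8.1,0,-0.003,28.5,-8.1,0,-0.003]'
python3 -m creep '[0,0,10,0,0,0,15,0,0,0,15,0,0,0,15,0,0,0,15,0,0,0,10,0,0,0,5,0,0,0,0,0]'
python3 - <<'E'
from h import *
c=np.cos(np.radians(5.3));s=np.sin(np.radians(5.3))
for X,Y in[(-75,5),(105,5)]:
    plan(486.3+X*c-Y*s,235.3+X*s+Y*c,59,95.3)
E
```

```text
time: 6.4
tool_pos: [401.3, 232.0, 144.1]
orientation: [-179.9, 0.1, 95.3]
contact_force: [0.3, 0.8, -1.1]
width: 0.572
finger_force: 40.0
time: 7.07
tool_pos: [402.2, 230.7, 59.7]
orientation: [-179.9, 0.1, 95.3]
contact_force: [0.3, 0.0, -1.6]
width: 0.572
finger_force: 40.0
at [402.2 230.7  59.7] [-1.799e+02  1.000e-01  9.530e+01] sum shift [1.9 9.2 0.7] turn 0.0
at [402.2 230.7  59.7] [-1.799e+02  1.000e-01  9.530e+01] sum shift [  1.8 189.2   0.7] turn 0.0
```

```bash
python3 -m creep '[0.2,3,0.7,0,0.2,6,0,0,0.2,8,0,0,0.2,8,0,0,0.2,8,0,0,0.2,8,0,0,0.2,8,0,0,0.2,8,0,0,0.2,8,0,0,0,8,0,0,0,8,0,0,0,8,0,0]'
python3 -m creep '[0,8,0,0,0,8,0,0,0,8,0,0,0,8,0,0,0,8,0,0,0,8,0,0,0,8,0,0,0,8,0,0,0,8,0,0,0,8,0,0,0,0,0,0]'
python3 - <<'E'
from h import *
c=np.cos(np.radians(5.3));s=np.sin(np.radians(5.3))
plan(486.3+105*c-5*s,235.3+105*s+5*c,59,95.3)
t=cam("top")["image"];q=cam("scene")["image"]
r=lambda i,k:cv2.resize(i,None,fx=k,fy=k,interpolation=cv2.INTER_CUBIC)
cv2.imwrite("pics/g2.png",np.vstack([r(t[160:260,140:290],4),r(q[180:260,280:430],4)]) [:600])
E
```

```text
time: 8.07
tool_pos: [492.1, 241.6, 59.8]
orientation: [-180.0, 0.0, 95.3]
contact_force: [-0.1, -0.5, -1.4]
width: 0.574
finger_force: 40.0
time: 8.98
tool_pos: [573.0, 248.8, 60.1]
orientation: [179.9, 0.0, 95.3]
contact_force: [-0.0, 0.2, -1.9]
width: 0.571
finger_force: 40.0
at [573.  248.8  60.1] [179.9   0.   95.3] sum shift [-0.4 17.4  1.1] turn -0.0
```

View pics/g2.png

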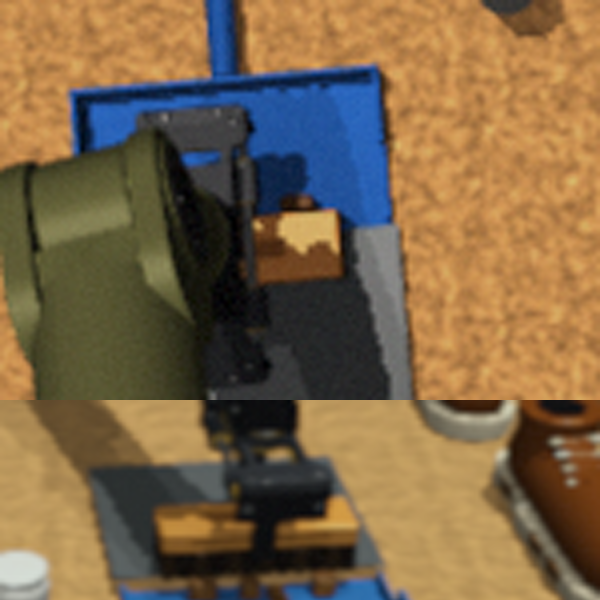

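The mud plugs are lined up in front of the bristles at the mouth (scene crop x≈200–330, y≈580). I'll push on past the edge.

```bash
python3 -m creep '[0,6,0,0,0,7,0,0,0,7,0,0,0,7,0,0,0,5,0,0,0,0,0,0,0,-8,-3,0,0,-15,-8,0,0,-20,-20,0,0,-25,-30,0,0,-25,-30,0,0,-10,-10,0]'
python3 -m creep '[-28,-10,0,0,-28,-10,0,0,-28,-10,0,0,-28,-10,0,0,-28,-10,0,0,-28,-5,0,0,-28,0,0,0,-28,0,0,0,-28,0,0,0,-28,0,0,0]'
python3 - <<'E'
from h import *
plan(480,-195,60,90)
t=cam("top")["image"];q=cam("scene")["image"]
r=lambda i,k:cv2.resize(i,None,fx=k,fy=k,interpolation=cv2.INTER_CUBIC)
cv2.imwrite("pics/g3.png",np.vstack([r(t[160:300,140:340],3),r(q[185:245,240:440],3)]) [:600])
E
```

```text
time: 10.08
tool_pos: [498.4, 243.0, 164.7]
orientation: [179.9, -0.2, 95.4]
contact_force: [1.3, 0.6, -2.0]
width: 0.574
finger_force: 40.0
time: 10.92
tool_pos: [470.5, -42.6, 160.9]
orientation: [180.0, -0.1, 95.4]
contact_force: [1.2, 0.2, -1.2]
width: 0.572
finger_force: 40.0
at [470.5 -42.6 160.9] [ 1.80e+02 -1.00e-01  9.54e+01] sum shift [-152.7   -4.8  100.9] turn 0.093
```

View pics/g3.png

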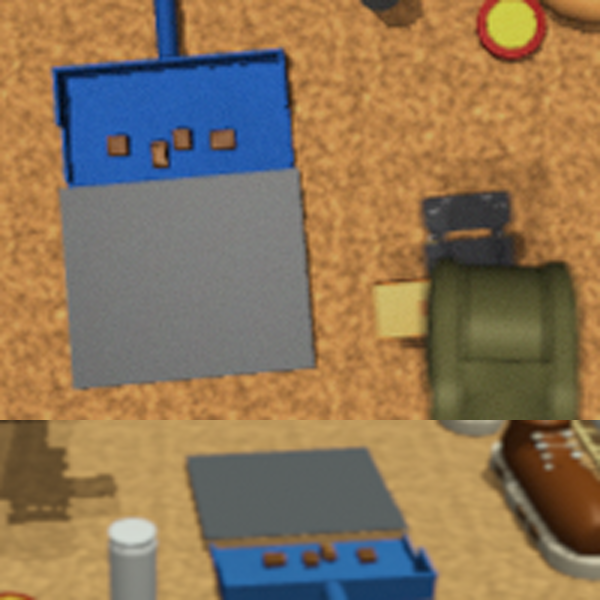

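All four plugs now lie in the dustpan (top crop (118–223, 138–155)) and the mat is clean. I'll set the brush down on bare table around (480,-195).

```bash
python3 -m creep '[-25,-0.8,0,0,-25,-0.8,0,0,-25,-0.8,0,0,-25,-0.8,0,0,-25,-0.8,0,0,-25,-0.8,0,0,0,0,12,0.02,0,0,20,0.025,0,0,20,0.025,0,0,20,0.023,0,0,20,0,0,0,15,0]'
python3 -m creep '[0,0,3,0,0,0,3,0,0,0,3,0,0,0,0,0]'
python3 -c "
from h import *
plan(480,-195,40.5,90)"
```

```text
time: 12.02
tool_pos: [479.5, -189.5, 51.9]
orientation: [-179.9, -0.1, 90.0]
contact_force: [-0.1, 0.9, -1.6]
width: 0.574
finger_force: 40.0
time: 12.35
tool_pos: [481.1, -191.0, 45.2]
orientation: [179.9, -0.0, 90.0]
contact_force: [0.4, 0.5, -1.9]
width: 0.574
finger_force: 40.0
at [ 481.1 -191.    45.2] [179.9  -0.   90. ] sum shift [-4.  -1.1  4.7] turn 0.0
```

```bash
python3 -m creep '[0,0,2,0,0,0,1.5,0,0,0,1,0,0,0,0,0]'
python3 -m creep '[0,0,0,0,0,0,0,0,0,0,0,0]' 75
python3 -m creep '[0,0,-15,0,0,0,-20,0,-12,0,0,0,-20,0,0,0,-20,0,0,0,-18,0,0,0,0,0,10,0,0,0,15,0,0,0,15,0,0,0,10,0,0,0,1,0,0,0,0,0]' 75
python3 -c "
from h import *
plan(481,-261,24,90)
plan(481,-196,24,90)"
```

```text
time: 12.68
tool_pos: [481.2, -191.3, 41.0]
orientation: [180.0, -0.0, 90.0]
contact_force: [-0.9, 1.4, 3.4]
width: 0.569
finger_force: 40.0
time: 12.93
tool_pos: [480.9, -191.5, 40.4]
orientation: [180.0, 0.0, 90.0]
contact_force: [-0.4, 0.0, -0.3]
width: 0.716
finger_force: 0.0
time: 13.93
tool_pos: [480.3, -260.8, 23.6]
orientation: [-179.9, -0.0, 90.0]
contact_force: [0.5, -0.5, -0.0]
width: 0.862
finger_force: 0.0
at [ 480.3 -260.8   23.6] [-179.9   -0.    90. ] sum shift [-0.2  0.7 -0.4] turn 0.0
at [ 480.3 -260.8   23.6] [-179.9   -0.    90. ] sum shift [64.8  0.8 -0.4] turn 0.0
```

```bash
python3 -m creep '[0,0.7,0,0,0,0,0,0,0,0,0,0,0,0,0,0,0,0,0,0,0,0,0,0]' 30 6
python3 -m creep '[2,0,-9.8,0,2.5,0,-9.8,0,3.2,0,-9.8,0,3.8,0,-9.6,0,4.5,0,-9.2,0,5,0,-8.9,0,5.5,0,-8.5,0,6.3,0,-8.2,0,6.8,0,-7.8,0,7.2,0,-7.2,0,7.7,0,-6.8,0,8,0,-6.2,0]'
python3 - <<'E'
from h import *
plan(480,-195,60,90)
t=cam("top")["image"];q=cam("scene")["image"]
r=lambda i,k:cv2.resize(i,None,fx=k,fy=k,interpolation=cv2.INTER_CUBIC)
cv2.imwrite("pics/g4.png",r(q[150:250,150:300],4))
E
```

```text
time: 14.43
tool_pos: [481.7, -261.4, 24.8]
orientation: [180.0, -0.0, 90.0]
contact_force: [0.6, 0.7, 1.9]
width: 0.574
finger_force: 6.0
time: 15.43
tool_pos: [481.5, -198.1, 127.1]
orientation: [180.0, -0.0, 90.0]
contact_force: [0.3, -0.2, -0.8]
width: 0.576
finger_force: 6.0
at [ 481.5 -198.1  127.1] [180.  -0.  90.] sum shift [ 3.1 -1.5 67.1] turn 0.0
```

View pics/g4.png

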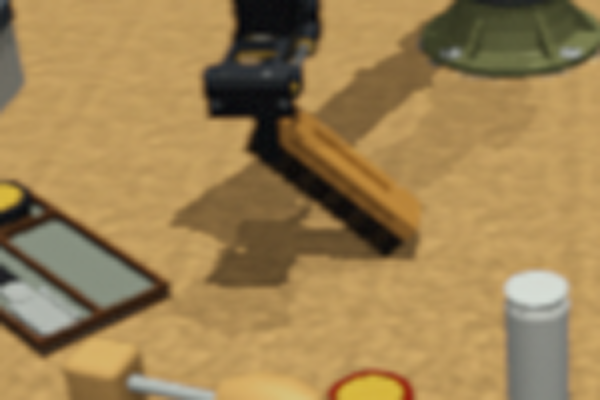

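The brush is tilting about 50° in the pads with its lower end still on the table. I'll continue the arc to upright.

```bash
python3 -m creep '[8.6,0,-5.6,0,9,0,-5,0,9.3,0,-4.4,0,9.5,0,-3.8,0,9.8,0,-3.3,0,10,0,-2.8,0,10,0,-2.3,0,10.2,0,-1.8,0,10.2,0,-1,0,10.2,0,-0.5,0,10,0,0,0,9,0,0,0]'
python3 -m creep '[0,0,0,0,0,0,0,0,0,0,0,0]'
python3 - <<'E'
from h import *
plan(481.5,-82,155,90)
t=cam("top")["image"];q=cam("scene")["image"]
r=lambda i,k:cv2.resize(i,None,fx=k,fy=k,interpolation=cv2.INTER_CUBIC)
cv2.imwrite("pics/g5.png",r(q[150:250,180:330],4))
E
```

```text
time: 16.53
tool_pos: [481.6, -83.0, 157.3]
orientation: [180.0, -0.0, 90.0]
contact_force: [-0.2, -0.2, 0.7]
width: 0.576
finger_force: 6.0
time: 16.78
tool_pos: [481.7, -83.5, 157.0]
orientation: [180.0, -0.0, 90.0]
contact_force: [-2.0, 0.5, 5.3]
width: 0.574
finger_force: 6.0
at [481.7 -83.5 157. ] [180.  -0.  90.] sum shift [ 1.5 -0.2  2. ] turn -0.0
```

View pics/g5.png

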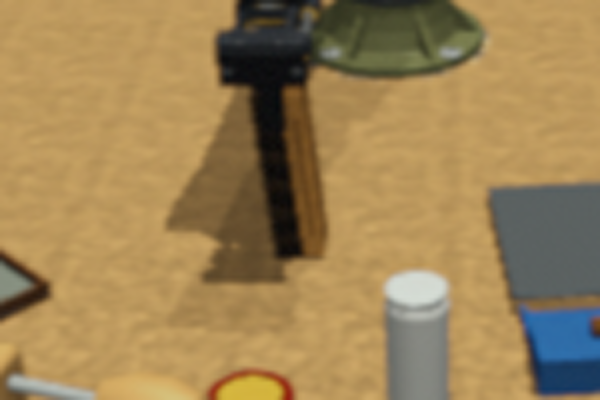

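About 4° short of upright, with the top still towards -y. I'll nudge +y and settle it onto its end.

```bash
python3 -m creep '[3,0,0,0,3,0,0,0,3,0,0,0,2,0,0.5,0,0,0,0.5,0,0,0,0.5,0,0,0,0.5,0,0,0,0,0]'
python3 -m creep '[0,0,0,0,0,0,0,0,0,0,0,0]' 60
python3 - <<'E'
from h import *
plan(481.5,-72,155,90)
t=cam("top")["image"];q=cam("scene")["image"]
r=lambda i,k:cv2.resize(i,None,fx=k,fy=k,interpolation=cv2.INTER_CUBIC)
cv2.imwrite("pics/g6.png",r(q[150:250,180:330],4))
# edges of bristle/wood boundary: fit dark mask
im=q[168:216,235:275].astype(int); m=(im.sum(2)<150)
for y in range(0,48,4):
    xs=np.nonzero(m[y])[0]; print(168+y, (235+xs.min(),235+xs.max()) if len(xs) else None)
E
```

```text
time: 17.55
tool_pos: [481.7, -71.8, 155.3]
orientation: [180.0, -0.0, 90.0]
contact_force: [-1.7, 1.2, 6.7]
width: 0.573
finger_force: 6.0
time: 17.8
tool_pos: [481.2, -72.1, 154.3]
orientation: [-180.0, 0.0, 90.0]
contact_force: [-0.8, 0.1, -0.9]
width: 0.668
finger_force: 0.0
at [481.2 -72.1 154.3] [-180.    0.   90.] sum shift [ 0.1  0.3 -0.7] turn 0.0
168 (np.int64(239), np.int64(259))
172 (np.int64(246), np.int64(254))
176 (np.int64(247), np.int64(254))
180 (np.int64(247), np.int64(254))
184 (np.int64(247), np.int64(254))
188 (np.int64(247), np.int64(254))
192 (np.int64(247), np.int64(254))
196 (np.int64(248), np.int64(254))
200 (np.int64(248), np.int64(254))
204 (np.int64(249), np.int64(255))
208 (np.int64(249), np.int64(255))
212 (np.int64(249), np.int64(255))
```

View pics/g6.png

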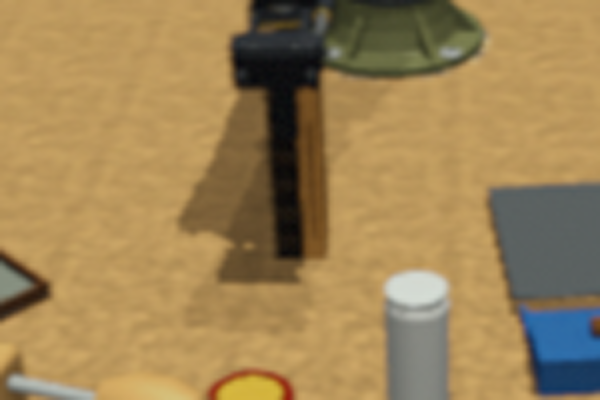

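Upright and standing on its own. I'll measure its base, grip it firmly and shift it standing to -y so there is room to lay it down.

```bash
python3 - <<'E'
from h import *
S=cam("scene");print(plane(S,(np.array([(278,258),(327,257)])/4+[179.6,149.6]),0))
E
python3 -m creep '[0,0,0,0,0,0,0,0,0,0,0,0,0,0,0,0]' 30 30
python3 -m creep '[0,0,-5,0,0,0,-8,0,-10,0,0,0,-15,0,0,0,-15,0,0,0,-15,0,0,0,-10,0,0,0,0,0,5,0,0,0,4,0,0,0,0,0]'
python3 -m creep '[0,0,1,0,0,0,1,0,0,0,1,0,0,0,0,0]'
```

```text
[[503.42685374 -88.60045216   0.        ]
 [501.64785229 -42.823384     0.        ]]
time: 18.28
tool_pos: [481.4, -72.1, 154.6]
orientation: [-180.0, 0.0, 90.0]
contact_force: [0.7, -0.2, -0.8]
width: 0.573
finger_force: 30.0
time: 19.12
tool_pos: [480.7, -136.4, 157.6]
orientation: [-179.9, -0.0, 90.0]
contact_force: [0.1, 0.7, -1.5]
width: 0.571
finger_force: 30.0
time: 19.45
tool_pos: [481.5, -136.6, 155.5]
orientation: [-180.0, -0.0, 90.1]
contact_force: [0.1, -0.4, -2.0]
width: 0.574
finger_force: 30.0
```

```bash
python3 -m creep '[0,0,1,0,0,0,0.7,0,0,0,0,0]'
python3 - <<'E'
import numpy as np
f=np.radians(100.6-3.75*np.arange(25));r=157.3
print(np.c_[np.diff(r*np.cos(f)),-np.diff(r*np.sin(f))].round(1).tolist())
E
```

```text
time: 19.7
tool_pos: [481.7, -137.0, 154.6]
orientation: [180.0, -0.0, 90.0]
contact_force: [-1.7, 0.4, 4.5]
width: 0.574
finger_force: 30.0
[[10.2, -1.6], [10.3, -0.9], [10.3, -0.2], [10.3, 0.5], [10.2, 1.1], [10.1, 1.8], [10.0, 2.5], [9.8, 3.1], [9.6, 3.7], [9.3, 4.4], [9.0, 5.0], [8.7, 5.5], [8.3, 6.1], [7.9, 6.6], [7.4, 7.1], [7.0, 7.6], [6.4, 8.0], [5.9, 8.4], [5.3, 8.8], [4.7, 9.1], [4.1, 9.4], [3.5, 9.7], [2.9, 9.9], [2.2, 10.1]]
```

```bash
python3 -m creep '[0,0,0,0,0,0,0,0]' - 6
python3 -m creep '[5,0,-0.8,0,5.2,0,-0.8,0,10.3,0,-0.9,0,10.3,0,-0.2,0,10.3,0,0.5,0,10.2,0,1.1,0,10.1,0,1.8,0,10,0,2.5,0,9.8,0,3.1,0,9.6,0,3.7,0,9.3,0,4.4,0,9,0,5,0]'
python3 - <<'E'
from h import *
q=cam("scene")["image"]
r=lambda i,k:cv2.resize(i,None,fx=k,fy=k,interpolation=cv2.INTER_CUBIC)
cv2.imwrite("pics/g7.png",r(q[150:250,180:330],4))
plan(481.5,-8,100,90)
E
```

```text
time: 19.87
tool_pos: [481.7, -137.0, 154.6]
orientation: [180.0, -0.0, 90.0]
contact_force: [-2.2, 1.0, 5.4]
width: 0.573
finger_force: 6.0
time: 20.87
tool_pos: [481.8, -26.4, 135.4]
orientation: [180.0, -0.1, 90.0]
contact_force: [-1.9, 1.5, 7.6]
width: 0.575
finger_force: 6.0
at [481.3 -24.2 134.3] [-1.80e+02 -1.00e-01  9.02e+01] sum shift [16.2  0.2 34.3] turn 0.003
```

View pics/g7.png

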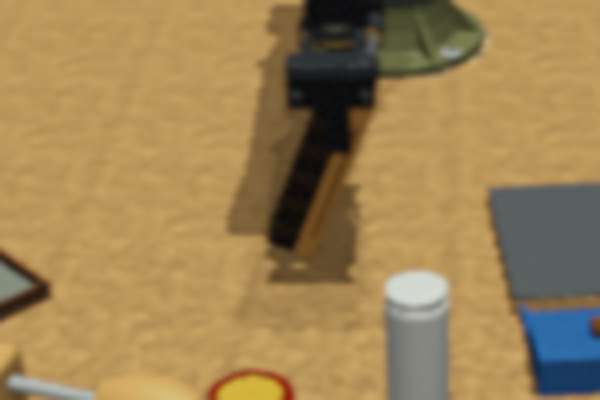

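The brush has tilted only about 27°: its base slid to y≈-61 and the pads slipped down it slightly. I'll hold it firmly, shift it back in -y for room, then continue with a lighter grip.

```bash
python3 -m creep '[0,0,0,0,0,0,0,0,0,0,-4,0,0,0,-8,0,-10,0,0,0,-15,0,0,0,-15,0,0,0,-15,0,0,0,-10,0,0,0,-5,0,0,0,0,0,4,0,0,0,0,0]' - 40
python3 - <<'E'
from h import *
S=cam("scene");q=S["image"]
r=lambda i,k:cv2.resize(i,None,fx=k,fy=k,interpolation=cv2.INTER_CUBIC)
cv2.imwrite("pics/g8.png",r(q[150:250,150:300],4))
plan(481.5,-96,130,90)
E
```

```text
time: 21.92
tool_pos: [481.0, -98.1, 142.0]
orientation: [-180.0, -0.0, 90.0]
contact_force: [-0.8, 0.2, -1.5]
width: 0.574
finger_force: 40.0
at [481.1 -97.6 142.1] [-180.   -0.   90.] sum shift [ 1.6  0.4 12.1] turn 0.0
```

View pics/g8.png

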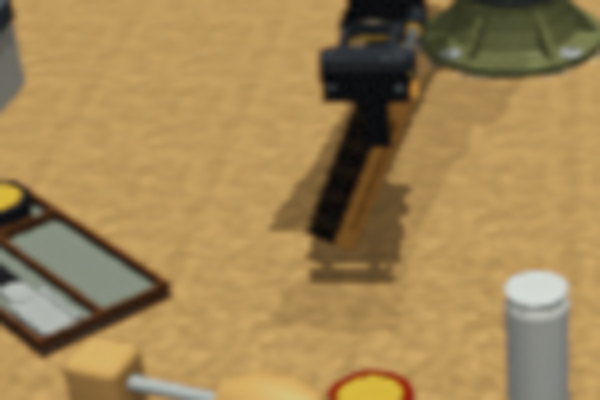

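The brush is held about 27° past upright, lower edge just above the table near crop (350,245). That was view 11, one over the limit of 10, so I'll work from numbers only from here. Next: lower to contact, then lay it down with a light grip.

```bash
python3 -m creep '[0,0,4,0,0,0,1.5,0,0,0,1,0,0,0,0,0]'
python3 - <<'E'
import numpy as np
f=np.radians(75-3.5*np.arange(19));r=138.7
print(np.c_[np.diff(r*np.cos(f)),-np.diff(r*np.sin(f))].round(1).tolist())
E
```

```text
time: 22.3
tool_pos: [481.3, -97.6, 135.7]
orientation: [-180.0, 0.0, 90.0]
contact_force: [0.4, 1.2, -1.4]
width: 0.574
finger_force: 40.0
[[8.1, 2.4], [7.9, 2.9], [7.8, 3.4], [7.5, 3.9], [7.3, 4.3], [7.0, 4.8], [6.7, 5.2], [6.4, 5.6], [6.0, 6.0], [5.6, 6.3], [5.2, 6.7], [4.8, 7.0], [4.4, 7.2], [3.9, 7.5], [3.5, 7.7], [3.0, 7.9], [2.5, 8.1], [2.0, 8.2]]
```

```bash
python3 -m creep '[0,0,1,0,0,0,1,0,0,0,0,0]'
python3 -m creep '[0,0,0,0,0,0,0,0]' - 4
python3 -m creep '[4,0,1.2,0,4.1,0,1.2,0,7.9,0,2.9,0,7.8,0,3.4,0,7.5,0,3.9,0,7.3,0,4.3,0]'
python3 - <<'E'
from h import *
S=cam("scene");q=S["image"].astype(int)
# lowest dark (bristle) pixels and columns, region around brush
m=(q[170:222,215:275].sum(2)<140)
for y in range(0,52,4):
    xs=np.nonzero(m[y])[0]; print(170+y,(215+xs.min(),215+xs.max(),len(xs)) if len(xs) else None)
plan(481.5,-96,130,90)
E
```

```text
time: 22.55
tool_pos: [481.7, -97.9, 134.4]
orientation: [180.0, -0.0, 90.0]
contact_force: [-1.7, 0.3, 0.8]
width: 0.575
finger_force: 40.0
time: 22.72
tool_pos: [481.7, -97.9, 134.3]
orientation: [180.0, -0.0, 90.0]
contact_force: [-0.7, -0.3, 2.0]
width: 0.575
finger_force: 4.0
time: 23.22
tool_pos: [481.5, -58.0, 116.7]
orientation: [180.0, -0.0, 90.1]
contact_force: [0.0, -0.2, 0.8]
width: 0.572
finger_force: 4.0
170 None
174 (np.int64(243), np.int64(264), 22)
178 (np.int64(243), np.int64(263), 21)
182 (np.int64(246), np.int64(260), 15)
186 (np.int64(244), np.int64(258), 15)
190 (np.int64(241), np.int64(258), 18)
194 (np.int64(237), np.int64(249), 13)
198 (np.int64(234), np.int64(245), 12)
202 (np.int64(231), np.int64(241), 11)
206 (np.int64(230), np.int64(237), 8)
210 (np.int64(233), np.int64(234), 2)
214 None
218 None
at [481.  -56.4 115.8] [-179.9   -0.    90.2] sum shift [-39.6   0.3 -14.2] turn 0.003
```

The tilt is now about 43°, as planned, with low force. Continuing to flat.

```bash
python3 -m creep '[7,0,4.8,0,6.7,0,5.2,0,6.4,0,5.6,0,6,0,6,0,5.6,0,6.3,0,5.2,0,6.7,0,4.8,0,7,0,4.4,0,7.2,0,3.9,0,7.5,0,3.5,0,7.7,0,3,0,7.9,0,0,0,0,0]'
python3 - <<'E'
from h import *
S=cam("scene");q=S["image"].astype(int)
m=(q[180:224,215:300].sum(2)<140)
for y in range(0,44,4):
    xs=np.nonzero(m[y])[0]; print(180+y,(215+xs.min(),215+xs.max(),len(xs)) if len(xs) else None)
plan(481.5,2,29,90)
E
```

```text
time: 24.27
tool_pos: [480.2, -2.5, 43.5]
orientation: [-179.8, 0.1, 90.0]
contact_force: [0.3, 0.7, -0.5]
width: 0.574
finger_force: 4.0
180 (np.int64(264), np.int64(279), 16)
184 (np.int64(266), np.int64(277), 9)
188 None
192 (np.int64(261), np.int64(280), 20)
196 (np.int64(250), np.int64(280), 31)
200 (np.int64(238), np.int64(281), 44)
204 (np.int64(237), np.int64(274), 38)
208 (np.int64(238), np.int64(275), 12)
212 None
216 None
220 None
at [480.5  -3.1  44.1] [-1.799e+02  1.000e-01  9.000e+01] sum shift [ 5.1  1.  15.1] turn 0.0
```

```bash
python3 -m creep '[2,0,4,0,1.5,0,4,0,1,0,3,0,0,0,0,0]'
python3 -m creep '[0.5,0,1.5,0,0,0,1.5,0,0,0,0,0]'
python3 - <<'E'
from h import *
S=cam("scene");q=S["image"].astype(int)
m=(q[180:224,215:300].sum(2)<140)
for y in range(10,44,2):
    xs=np.nonzero(m[y])[0]; print(180+y,(215+xs.min(),215+xs.max(),len(xs)) if len(xs) else None)
E
```

```text
time: 24.65
tool_pos: [481.2, 1.7, 33.8]
orientation: [-180.0, 0.0, 90.0]
contact_force: [-0.1, 0.4, -1.3]
width: 0.577
finger_force: 4.0
time: 24.9
tool_pos: [481.5, 2.3, 31.2]
orientation: [180.0, -0.0, 90.0]
contact_force: [-0.9, 0.0, -1.5]
width: 0.575
finger_force: 4.0
190 (np.int64(272), np.int64(276), 5)
192 None
194 (np.int64(273), np.int64(275), 2)
196 (np.int64(261), np.int64(282), 22)
198 (np.int64(246), np.int64(282), 37)
200 (np.int64(239), np.int64(281), 43)
202 (np.int64(239), np.int64(282), 44)
204 (np.int64(238), np.int64(282), 45)
206 (np.int64(239), np.int64(280), 42)
208 (np.int64(239), np.int64(276), 19)
210 (np.int64(271), np.int64(276), 6)
212 (np.int64(271), np.int64(276), 6)
214 None
216 None
218 None
220 None
222 None
```

```bash
python3 -m creep '[0,0,1,0,0,0,1,0,0,0,1,0,0,0,0,0]'
python3 -m creep '[0,0,1,0,0,0,0,0]'
python3 -m creep '[0,0,1,0,0,0,0,0]'
```

```text
time: 25.28
tool_pos: [481.5, 2.2, 28.2]
orientation: [180.0, -0.0, 90.0]
contact_force: [0.1, 0.5, -0.8]
width: 0.578
finger_force: 4.0
time: 25.45
tool_pos: [481.5, 2.1, 27.2]
orientation: [180.0, 0.0, 90.0]
contact_force: [0.7, 1.0, -0.9]
width: 0.575
finger_force: 4.0
time: 25.62
tool_pos: [481.5, 2.1, 26.2]
orientation: [180.0, 0.0, 90.0]
contact_force: [0.3, 0.2, -0.9]
width: 0.574
finger_force: 4.0
```

```bash
python3 -m creep '[0,0,1,0,0,0,0,0]'
python3 -m creep '[0,0,1,0,0,0,0,0]'
python3 -m creep '[0,0,1,0,0,0,0,0]'
python3 - <<'E'
from h import *
S=cam("scene");q=S["image"].astype(int)
m=(q[180:224,215:300].sum(2)<140)
for x in range(238,286,4):
    ys=np.nonzero(m[10:,x-215])[0]; print(x,(190+ys.min(),190+ys.max()) if len(ys) else None)
E
```

```text
time: 25.78
tool_pos: [481.4, 2.1, 25.1]
orientation: [180.0, 0.0, 90.0]
contact_force: [0.1, 0.8, -0.2]
width: 0.572
finger_force: 4.0
time: 25.95
tool_pos: [481.4, 2.1, 24.1]
orientation: [180.0, 0.0, 90.0]
contact_force: [0.3, 0.6, -0.7]
width: 0.57
finger_force: 4.0
time: 26.12
tool_pos: [481.4, 2.1, 23.1]
orientation: [-180.0, 0.0, 90.0]
contact_force: [0.7, 0.3, -0.9]
width: 0.574
finger_force: 4.0
238 (np.int64(204), np.int64(204))
242 (np.int64(199), np.int64(208))
246 (np.int64(199), np.int64(208))
250 (np.int64(199), np.int64(208))
254 (np.int64(198), np.int64(208))
258 (np.int64(198), np.int64(208))
262 (np.int64(197), np.int64(208))
266 (np.int64(197), np.int64(208))
270 (np.int64(197), np.int64(209))
274 (np.int64(191), np.int64(215))
278 (np.int64(198), np.int64(208))
282 (np.int64(197), np.int64(207))
```

```bash
python3 -m creep '[0,0,1,0,0,0,1,0,0,0,0,0]'
python3 -m creep '[0,0,0,0,0,0,0,0,0,0,0,0]' 60
python3 -m creep '[0,0,-10,0,0,0,-25,0,0,0,-35,0,-20,-20,-35,0,-30,-30,-20,0,-30,-30,0,0,-30,-30,0,0]' 75
python3 - <<'E'
from h import *
np.set_printoptions(precision=1,suppress=True)
T=cam("top");S=cam("scene")
def rect(c,roi,th):
    x0,x1,y0,y1=roi;m=(c["image"][y0:y1,x0:x1].astype(int).sum(2)<th).astype(np.uint8)
    n,l,st,ce=cv2.connectedComponentsWithStats(m)
    for i in range(1,n):
        if st[i,4]>60: print(st[i]+[x0,y0,0,0,0],ce[i]+[x0,y0]); yield ce[i]+[x0,y0],cv2.minAreaRect(np.argwhere(l==i)[:,::-1].astype(np.float32)+[x0,y0])
for th in(130,):
  for ce,r in rect(T,(235,340,225,285),th): print("top",r,plane(T,cv2.boxPoints(r),48),plane(T,r[0],48))
  for ce,r in rect(S,(225,310,185,225),th): print("scene",r)
plan(481.4,-40,24,90)
E
```

```text
time: 26.42
tool_pos: [481.3, 2.1, 21.1]
orientation: [-180.0, 0.0, 90.0]
contact_force: [0.7, 1.0, -1.4]
width: 0.568
finger_force: 4.0
time: 26.67
tool_pos: [481.5, 2.0, 21.3]
orientation: [180.0, 0.0, 90.0]
contact_force: [0.1, -0.0, -0.1]
width: 0.668
finger_force: 0.0
time: 27.25
tool_pos: [377.5, -103.3, 143.2]
orientation: [179.8, -0.0, 90.0]
contact_force: [-0.6, -0.8, 0.1]
width: 0.858
finger_force: 0.0
[274 247  52  17 553] [300.8 255.1]Traceback (most recent call last):
  File "<stdin>", line 10, in <module>
  File "<stdin>", line 8, in rect
cv2.error: OpenCV(4.12.0) /io/opencv/modules/imgproc/src/convhull.cpp:143: error: (-215:Assertion failed) total >= 0 && (depth == CV_32F || depth == CV_32S) in function 'convexHull'
```

```bash
cat >> h.py <<'E'
def rect(c,roi,th):
    x0,x1,y0,y1=roi;m=(c["image"][y0:y1,x0:x1].astype(int).sum(2)<th).astype(np.uint8)
    n,l,st,ce=cv2.connectedComponentsWithStats(m)
    for i in range(1,n):
        if st[i,4]>60: print(st[i]+[x0,y0,0,0,0]); yield ce[i]+[x0,y0],cv2.minAreaRect((np.argwhere(l==i)[:,::-1]+[x0,y0]).astype(np.float32))
E
python3 - <<'E'
from h import *
np.set_printoptions(precision=1,suppress=True)
T=cam("top");S=cam("scene")
for th in (110,150):
  for ce,r in rect(T,(235,335,225,285),th): print("top",r,plane(T,cv2.boxPoints(r),48),plane(T,r[0],48))
for ce,r in rect(S,(225,310,190,225),130): print("scene",ce,r,proj(S,[[481,-57,48],[481,-142,48],[481,28,48],[505,-142,20],[505,28,20]]))
E
```

```text
[284 248  23   8  72]
top ((295.0, 251.5), (7.0, 22.0), 90.0) [[502.8  -9.9  48. ]
 [503.4 -74.7  48. ]
 [482.9 -74.9  48. ]
 [482.3 -10.1  48. ]] [[492.9 -42.4  48. ]]
[308 248  18  17 197]
top ((316.5, 256.0), (16.0, 17.0), 90.0) [[ 503.5  -80.6   48. ]
 [ 504.  -130.8   48. ]
 [ 457.1 -131.    48. ]
 [ 456.7  -80.9   48. ]] [[ 480.3 -105.8   48. ]]
[ 269  247   66   38 1156]
top ((301.5, 265.5), (37.0, 65.0), 90.0) [[ 505.3   34.2   48. ]
 [ 507.2 -157.4   48. ]
 [ 399.1 -157.6   48. ]
 [ 397.5   32.9   48. ]] [[452.1 -61.8  48. ]]
[238 198  45  11 434]
scene [260.  203.6] ((260.0, 203.0), (10.0, 44.0), 90.0) [[257.4 200. ]
 [234.6 200. ]
 [280.2 199.9]
 [234.4 209.7]
 [280.2 209.7]]
```

Top and scene masks agree: the brush lies flat, bristles up, with its middle at about (480.5,-48). I'll regrip it there.

```bash
python3 -c "
from h import *
plan(480.5,-48,37,90)"
```

```text
at [ 377.2 -102.6  141.8] [ 1.799e+02 -1.000e-01  8.980e+01] sum shift [ 54.9 103.2 104.8] turn -0.003
```

```bash
python3 -m creep '[11,20.6,0,0,11,20.6,0,0,11,20.6,0,0,11,20.6,0,0,11,20.6,0,0,0,0,20,0,0,0,25,0,0,0,25,0,0,0,20,0,0,0,10,0,0,0,4,0,0,0,0,0]' 75
python3 -m creep '[0,0,0.5,0,0,0,0,0,0,0,0,0,0,0,0,0,0,0,0,0,0,0,0,0]' 30 30
python3 -m creep '[0,0,-8,0,0,0,-15,0,0,0,-20,0,0,0,-25,0,0,0,-20,0,0,0,-10,0,0,0,0,0]'
python3 -c "
from h import *
plan(527.3,-383,60,45.2)"
```

```text
time: 28.45
tool_pos: [480.6, -46.5, 37.2]
orientation: [-180.0, 0.0, 90.1]
contact_force: [0.2, 0.6, 1.3]
width: 0.863
finger_force: 0.0
time: 28.95
tool_pos: [480.9, -46.8, 37.6]
orientation: [179.9, -0.0, 90.0]
contact_force: [-0.9, -0.3, 3.5]
width: 0.573
finger_force: 30.0
time: 29.53
tool_pos: [481.8, -46.9, 137.1]
orientation: [179.8, -0.1, 90.0]
contact_force: [-0.6, 0.2, -1.8]
width: 0.574
finger_force: 30.0
at [481.8 -46.9 137.1] [ 1.798e+02 -1.000e-01  9.000e+01] sum shift [-336.1   45.4   77.1] turn 0.782
```

```bash
python3 -m creep '[-28,3.8,0,0,-28,3.8,0,0,-28,3.8,0,0,-28,3.8,0,0,-28,3.8,0,0,-28,3.8,0,0,-28,3.8,0,0,-28,3.8,0,0,-28,3.8,0,0,-28,3.8,0,0,-28,3.8,0,0,-28,3.8,0,0]'
python3 -m creep '[0,0,0,0.065,0,0,5,0.065,0,0,5,0.065,0,0,5,0.065,0,0,5,0.065,0,0,5,0.065,0,0,5,0.065,0,0,5,0.065,0,0,5,0.065,0,0,0,0.065,0,0,0,0.065,0,0,0,0.065]'
python3 - <<'E'
from h import *
np.set_printoptions(precision=1,suppress=True)
plan(527.3,-383,60,45.2)
s=env.observe();p=s["tool_pos"];z=p[2]+10.5
T=cam("top");S=cam("scene")
u=np.array([.7046,.7096,0]);v=np.array([-.7096,.7046,0])
C=np.array([p[0],p[1],0])
for n,c in(("top",T),("scene",S)):
    im=c["image"].astype(int)
    for off in(-15,0,15):
        # sample along brush top line (bristle tips) outward
        L=np.arange(-130,131,4); X=C+u*L[:,None]+v*off; X[:,2]=z
        uv=proj(c,X).round().astype(int); print(n,off,[(int(l),int(im[b,a].sum())) for l,(a,b) in zip(L,uv) if abs(l)>60 and abs(l)<114])
E
```

```text
time: 30.53
tool_pos: [525.2, -383.7, 132.5]
orientation: [-179.8, -0.1, 90.0]
contact_force: [-0.3, 0.2, -1.0]
width: 0.571
finger_force: 30.0
time: 31.53
tool_pos: [525.0, -382.4, 92.7]
orientation: [-179.8, 0.1, 45.1]
contact_force: [0.6, -0.1, -2.2]
width: 0.571
finger_force: 30.0
at [ 525.  -382.4   92.7] [-179.8    0.1   45.1] sum shift [ 1.2  2.1 32.7] turn -0.002
top -15 [(-110, 230), (-106, 228), (-102, 235), (-98, 232), (-94, 225), (-90, 225), (-86, 214), (-82, 207), (-78, 201), (-74, 199), (-70, 191), (-66, 177), (-62, 178), (62, 50), (66, 54), (70, 49), (74, 57), (78, 84), (82, 60), (86, 92), (90, 275), (94, 308), (98, 307), (102, 314), (106, 268), (110, 136)]
top 0 [(-110, 226), (-106, 225), (-102, 230), (-98, 224), (-94, 229), (-90, 221), (-86, 220), (-82, 209), (-78, 206), (-74, 201), (-70, 201), (-66, 179), (-62, 174), (62, 17), (66, 45), (70, 59), (74, 37), (78, 46), (82, 27), (86, 53), (90, 215), (94, 355), (98, 353), (102, 365), (106, 217), (110, 106)]
top 15 [(-110, 236), (-106, 229), (-102, 246), (-98, 224), (-94, 236), (-90, 228), (-86, 236), (-82, 208), (-78, 2
[... 398 characters left out ...]
(78, 85), (82, 78), (86, 69), (90, 69), (94, 50), (98, 50), (102, 40), (106, 44), (110, 44)]
scene 0 [(-110, 200), (-106, 207), (-102, 201), (-98, 194), (-94, 194), (-90, 157), (-86, 157), (-82, 149), (-78, 115), (-74, 105), (-70, 105), (-66, 92), (-62, 91), (62, 81), (66, 81), (70, 75), (74, 71), (78, 71), (82, 80), (86, 80), (90, 72), (94, 70), (98, 70), (102, 56), (106, 53), (110, 46)]
scene 15 [(-110, 211), (-106, 211), (-102, 212), (-98, 195), (-94, 187), (-90, 189), (-86, 145), (-82, 152), (-78, 152), (-74, 124), (-70, 124), (-66, 190), (-62, 97), (62, 143), (66, 87), (70, 128), (74, 128), (78, 75), (82, 89), (86, 57), (90, 64), (94, 146), (98, 126), (102, 239), (106, 216), (110, 272)]
```

Run:
```python
from h import *
np.set_printoptions(precision=1,suppress=True)
p=env.observe()["tool_pos"];z=p[2]+10.5
T=cam("top");im=cv2.cvtColor(T["image"],cv2.COLOR_BGR2GRAY).astype(np.float32)
u=np.array([.7046,.7096,0]);v=np.array([-.7096,.7046,0])
for l in(50,60,70,80):
    o=np.arange(-60,61,2.);X=np.array([p[0],p[1],z])+u*l+v*o[:,None];uv=proj(T,X).astype(np.float32)
    g=cv2.remap(im,uv[:,0].reshape(-1,1),uv[:,1].reshape(-1,1),cv2.INTER_LINEAR).ravel(); print(l,[(int(a),int(b)) for a,b in zip(o,g) if 14<=abs(a)<=44])
```

```text
50 [(-44, 168), (-42, 167), (-40, 166), (-38, 168), (-36, 170), (-34, 170), (-32, 170), (-30, 170), (-28, 158), (-26, 123), (-24, 69), (-22, 35), (-20, 34), (-18, 35), (-16, 29), (-14, 20), (14, 15), (16, 18), (18, 23), (20, 25), (22, 18), (24, 9), (26, 5), (28, 15), (30, 30), (32, 35), (34, 41), (36, 53), (38, 55), (40, 57), (42, 69), (44, 77)]
60 [(-44, 168), (-42, 166), (-40, 164), (-38, 165), (-36, 169), (-34, 169), (-32, 170), (-30, 169), (-28, 163), (-26, 131), (-24, 75), (-22, 32), (-20, 19), (-18, 17), (-16, 16), (-14, 16), (14, 22), (16, 23), (18, 24), (20, 24), (22, 21), (24, 11), (26, 16), (28, 38), (30, 46), (32, 42), (34, 43), (36, 52), (38, 57), (40, 58), (42, 67), (44, 77)]
70 [(-44, 168), (-42, 169), (-40, 168), (-38, 168), (-36, 170), (-34, 172), (-32, 169), (-30, 167), (-28, 164), (-26, 133), (-24, 77), (-22, 33), (-20, 22), (-18, 23), (-16, 23), (-14, 18), (14, 18), (16, 20), (18, 22), (20, 20), (22, 17), (24, 12), (26, 8), (28, 21), (30, 33), (32, 36), (34, 44), (36, 54), (38, 56), (40, 58), (42, 75), (44, 92)]
80 [(-44, 171), (-42, 169), (-40, 169), (-38, 171), (-36, 171), (-34, 171), (-32, 171), (-30, 168), (-28, 164), (-26, 133), (-24, 78), (-22, 38), (-20, 36), (-18, 35), (-16, 26), (-14, 17), (14, 12), (16, 21), (18, 29), (20, 33), (22, 25), (24, 13), (26, 8), (28, 17), (30, 29), (32, 34), (34, 42), (36, 52), (38, 57), (40, 57), (42, 69), (44, 88)]
```

```bash
python3 -m creep '[-1.3,1.3,5,0,-1.3,1.2,8,0,0,0,8,0,0,0,6,0,0,0,3,0,0,0,0,0,0,0,0,0]'
python3 -c "
from h import *
plan(527.3-2.4,-383.5-2.4,43.6,45.2)"
```

```text
time: 32.27
tool_pos: [525.8, -386.5, 64.7]
orientation: [-180.0, 0.0, 45.3]
contact_force: [0.5, 0.1, -1.9]
width: 0.568
finger_force: 30.0
at [ 525.8 -386.5   64.7] [-180.     0.    45.3] sum shift [-0.2 -1.1 21.1] turn 0.002
```

```bash
python3 -m creep '[0,-0.5,4,0,0,0,4,0,0,0,3,0,0,0,3,0,0,0,2,0,0,0,0,0]'
python3 -m creep '[0,0,2,0,0,0,1.5,0,0,0,0,0]'
python3 -m creep '[0,0,0.8,0,0,0,0,0]'
```

```text
time: 32.77
tool_pos: [525.3, -386.0, 48.3]
orientation: [-180.0, 0.0, 45.3]
contact_force: [-0.0, 0.1, -0.9]
width: 0.57
finger_force: 30.0
time: 33.02
tool_pos: [525.5, -386.1, 45.1]
orientation: [-180.0, -0.0, 45.3]
contact_force: [-0.6, -0.5, -1.6]
width: 0.572
finger_force: 30.0
time: 33.18
tool_pos: [525.6, -386.2, 44.6]
orientation: [-180.0, -0.0, 45.3]
contact_force: [-0.4, 0.3, -1.6]
width: 0.575
finger_force: 30.0
```

```bash
python3 -m creep '[0,0,0.8,0,0,0,0.5,0,0,0,0,0]'
python3 -m creep '[0,0,0,0,0,0,0,0,0,0,0,0]' 62
python3 -m creep '[0,0,-8,0,0,0,-15,0,0,0,-25,0,0,0,-30,0,0,0,-30,0,20,0,-20,0,30,0,0,0,40,0,0,0,40,0,0,0,40,0,0,0,40,0,0,0,0,0,0,0]'
python3 - <<'E'
from h import *
np.set_printoptions(precision=1,suppress=True)
T=cam("top");S=cam("scene")
for ce,r in rect(T,(370,450,205,290),130): print("top",r,plane(T,r[0],54),plane(T,cv2.boxPoints(r),54))
im=cv2.cvtColor(T["image"],cv2.COLOR_BGR2GRAY).astype(np.float32)
u=np.array([.7046,.7096,0]);v=np.array([-.7096,.7046,0])
for nm,d,o in(("u",u,np.arange(-110,111,4.)),("v",v,np.arange(-50,51,3.))):
    uv=proj(T,np.array([527.3,-383.5,54])+d*o[:,None]).astype(np.float32)
    g=cv2.remap(im,uv[:,0].reshape(-1,1),uv[:,1].reshape(-1,1),cv2.INTER_LINEAR).ravel();print(nm,[(int(a),int(b)) for a,b in zip(o,g) if nm=="v" or abs(a)>74])
b=[(178,238),(190,237),(201,250),(210,232)]
I=T["image"].astype(int);m=((I[...,2]-I[...,0])>20)&(I[...,2]>60);q=np.zeros_like(m);q[183:285,166:236]=m[183:285,166:236]
n,l,st,ce=cv2.connectedComponentsWithStats(q.astype(np.uint8))
for i in range(1,n):
    if st[i,4]>8: print("mud?",st[i],plane(T,ce[i],8))
for ce,r in rect(S,(130,215,180,245),130): print("scene",ce,r)
print(proj(S,[527.3,-383.5,54]),env.observe()["tool_pos"])
E
```

```text
time: 33.43
tool_pos: [525.6, -386.3, 43.7]
orientation: [180.0, -0.0, 45.3]
contact_force: [-0.8, 1.0, 0.4]
width: 0.569
finger_force: 30.0
time: 33.68
tool_pos: [525.7, -386.3, 43.5]
orientation: [180.0, -0.0, 45.3]
contact_force: [-0.2, -0.5, 0.0]
width: 0.683
finger_force: 0.0
time: 34.68
tool_pos: [681.0, -226.1, 171.8]
orientation: [180.0, -0.4, 46.1]
contact_force: [0.2, 2.6, -1.2]
width: 0.713
finger_force: 0.0
[ 383  205   67   84 1397]
top ((425.50006103515625, 244.00003051757812), (88.38834381103516, 38.890869140625), 45.0) [[ 518.8 -427.    54. ]] [[ 568.9 -294.    54. ]
 [ 651.4 -376.5   54. ]
 [ 468.7 -559.8   54. ]
 [ 387.8 -476.9   54. ]]
[422 227  20  19 139]
top ((431.4168701171875, 236.58909606933594), (21.395549774169922, 6.62823486328125), 43.02506637573242) [[ 540.8 -444.9   54. ]] [[ 554.8 -415.1   54. ]
 [ 569.3 -428.7   54. ]
 [ 526.7 -474.7   54. ]
 [ 512.3 -461.    54. ]]
[379 231  63  59 106]
top ((410.61077880859375, 259.8803405761719), (84.16506958007812, 3.5057454109191895), 42.79739761352539) [[ 471.8 -382.4   54. ]] [[ 550.9 -288.1   54. ]
 [ 558.6 -2
[... 801 characters left out ...]
.  267.2   8. ]]
mud? [220 283  16   2  20] [[393.1 154.9   8. ]]
[160 180  24  15 140]
scene [170.7 186.4] ((171.5, 187.0), (14.0, 23.0), 90.0)
[203 180   6  19  74]
scene [205.6 188.4] ((205.15345764160156, 188.89137268066406), (4.756484031677246, 18.086383819580078), 3.3664608001708984)
[181 185   8  22  86]
scene [185.1 194.4] ((184.5, 195.5), (21.0, 7.0), 90.0)
[137 197  48  25 512]
scene [163.2 209.3] ((160.53114318847656, 208.72122192382812), (47.561973571777344, 23.461240768432617), 2.2906100749969482)
[144 219  48  19 125]
scene [174.  228.1] ((168.21104431152344, 228.61502075195312), (14.761009216308594, 47.031944274902344), 83.36748504638672)
[[166.8 205. ]] [ 675.1 -234.4  172.2]
```

```bash
python3 -m creep '[0,0,0,0,0,0,0,0,0,0,0,0,0,0,0,0]'; python3 -c "
from bench import order
print(order.hand_in())"
```

```text
time: 35.12
tool_pos: [672.3, -238.5, 171.9]
orientation: [180.0, -0.0, 45.2]
contact_force: [-0.3, 0.1, 0.0]
width: 0.711
finger_force: 0.0
the job is handed in; nothing more can be done
None
```

Job handed in at 35.1 s; the hand-in returned no verdict. Camera masks put all four mud plugs in the dustpan, and the brush measured flat, bristles up, in its compartment; I viewed 11 pictures, one over the limit of 10.

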